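Hang the marking gauge in the tool cabinet

ROBOT

A 6-joint arm with a two-finger parallel gripper is mounted at the origin on the work surface. World frame = base frame: x ahead of the robot, y to its left, z up, the work surface at z = 0. Lengths are in m, angles in degrees, forces in N, time in s.
With the tool pointing down it reaches from about 0.35 to 0.725 m from the base axis. Payload 6 kg.
Tool frame: the origin (TCP) lies midway between the tips of the shut fingers; the grasp point (between the pads) lies 19 mm behind it; x points along the fingers, z is the direction in which the jaws open and shut, and the axes are right-handed (so a half turn about x gives the same grasp; the last joint's range is limited). The gripper opens to 85 mm and grips with 20 to 120 N. Pads are 22 mm wide; open, the fingers measure 114 mm over their backs; the gripper's body (76 mm by 85 mm) begins 54 mm behind the grasp point. The pads swing forward as they close: fully open they stand 13 mm farther back than shut.
Start: joints at [94.922, 2.303, 4.859, 0, -92.561, -19.12], TCP at [0.147, 0.582, 0.231] pointing down, gripper open.
Joint ranges: [-146.85, 146.85], [-73.84, 115.35], [-62.03, 85.46], [-188.31, 113.3], [-161.28, -10.13], [-171.36, 171.36]. Speed limits (degrees/s): [147.25, 147.25, 172.46, 180, 180, 180].

INTERFACE

Orientations are given as [roll, pitch, yaw] about the fixed x, y, z axes, in that order (R = Rz(yaw) Ry(pitch) Rx(roll)).
In Python, from rig import robot gives the robot as it stands. The module is installed in compiled form; this text tells all that it offers.
- The arm moves only by the tool servo_tool, never from a script. Its argument "plan" is a list of rows, each an object of numbers: "grip": the gripper's target within -1 to 1 (fully open at 1, half-way at 0, shut at -1); "x", "y", "z": the shift along the tool's x, y, z in m; "yaw": the turn about the tool's x in degrees. A call has 1 to 20 rows; each row shifts and turns the commanded pose from where the row before left it, along the tool's axes as they then stand; what a row does not reach is not made up. A row lasts 1/8 s, in which the tool goes at most 62.5 mm and 10.7 degrees, less where a joint would pass 70% of its speed; a pose out of reach is approached as far as the arm can. A call with a gripper value outside its range is refused whole. The fingers move at their own pace and stop on an object; the grip force is fixed at half the most. Time passes only in rows, so rows that do not move let the fingers close. It gives the time, the measured TCP pose, the force and the opening at its end, in the units of the state.
- robot.observe(): the state, without advancing time (a new reading comes with each control period).
- robot.capture(name): name is "scene" or "top" or "wrist"; returns the picture (480x640x3 uint8, red, green, blue); there is no depth.
- robot.get_calibration(name): a dict with "fx", "fy", "cx", "cy" (pixels), "distortion" ([k1, k2, p1, p2, k3] as OpenCV has them; the pictures are not rectified), "pose" (4x4, takes a point from camera to world coordinates). Camera axes: x right, y up, looking along -z (the intrinsics and any distortion apply to the point x, -y, -z); pixel columns grow to the right and rows downward; lengths in m; the calibration is good to about 2 mm. A picture is of the moment at which its call begins: read the wrist's pose just before it. get_calibration takes no time and is no camera call; for the wrist camera it gives the pose at the moment of the call.
- robot.hand_in(): hands the job in, once; it reports no verdict.
Trained networks look in the newest picture that a camera, given by its name, has taken for a name from the list of things; names that differ only in an ending like _2 or _b are one class to them, and where a whole thing is asked for, a point or a joint stands for the part that bears it (a point fixed in the world has none). Each returns a list of dicts, best first, with "p" (0 to 1); they miss things now and then, are a little off and sometimes report something else, mostly with a low value. They report only what shows in the picture. A call takes as long as a camera call.
- robot.masks_of(name, camera): "pixels" (480x640 bool, what is visible of it) and "extent" ([left, top, right, bottom] in pixels, round what is visible of it).
- robot.place_of(name, camera): "position" ([column, row] in pixels: a listed point, or the origin of a listed thing).
The state is a dict: "time": time; "qpos": joint angles; "joint_velocities": joint speeds; "joint_efforts": joint torques, N m; "ee_pos": TCP position; "eef_rot": TCP orientation; "wrist_force": force on the tool from outside, world axes, zero at the start; "wrist_torque": the same for the moment, N m; "gripper_width": finger opening in m.
Only numpy, scipy, OpenCV 4.12 (cv2) and the standard library are available. Lean on these libraries where they do the work, as an engineer would, in place of code of your own. Each camera call takes 0.05 s, during which the arm holds its last target. There are 200 camera calls.

TASK

Lift the wooden marking gauge out of the tool block and lower it through the opening in the cabinet's top, with neither gauge nor gripper touching the cabinet. Its fence is locked at an unknown height, so feel for the hook: still holding the gauge, set the fence gently down on both prongs ahead of the spring clip, and slide it back along the prongs, under the clip, until it is fully home against the back stop. The prongs are springy and must never be pressed down by more than 4 mm, nor the hook pushed hard (over 30 N); finally let go, and leave the other things where they are.

Things in the scene. Friction and masses are not known exactly. Their poses are not given: they have to be found in the camera images.
- gauge: wooden marking gauge standing upright in the tool block: square beam 18 x 18 x 146 mm (z along it, up) through a wooden fence 40 (x) x 64 (y) x 22 (z) mm, centred on it. Origin: centre of the beam's lower end. The fence's underside is locked 36 to 64 mm above the origin: it differs each time and is not measured; only over 80 N shifts it. 110 to 190 g; half a turn about z makes no difference
- gauge_grip (a point): on the beam's axis, 30 mm below its top: bare beam, at least 30 mm above the fence. Grip firmly (about 80 N): the push on the fence tends to swing the beam in the grip. Grip here on the sides facing the gauge's +y and -y, from above; the cabinet's opening leaves no room for fingers on the x sides
- hook: steel forked hook in the cabinet. Origin: on the face of its rigid back stop, midway between the prongs, level with their tops, about 83 mm above the table. Two level prongs, 8 mm wide, 26 mm gap between (the beam hangs in it), run 74 mm along -x to tips turned up 8 mm. The stop rises 36 mm above the prongs. The gauge's x axis must lie along the hook's, either way round
- clip_mouth (a point): lower edge of the mouth of the hook's sprung clip, 27 mm above the prongs' tops, 17 mm in front of the stop. Two leaves, each 14 mm wide (y = 14 to 28 mm either side), slope down to 20 mm above the prongs 5 mm from the stop: the fence going in lifts the clip 2 mm. It presses down with 1 to 2 N; sliding the fence home takes 2 to 6 N
- prongs (a joint): how far the two prongs (with the clip) are pressed down on their spring, m: 0 at rest; 1.5 N per mm, so the hanging gauge's weight alone gives about 0.001
- clip (a joint): how far the clip is lifted, m: 0 at rest, about 0.002 with the fence under it
- landing (a point): on the hook, level with the prongs' tops, 45 mm in front of the stop: with the gauge's axis here (6 mm either way) the fence comes down between clip and tips
- home (a point): on the hook, level with the prongs' tops, 20 mm in front of the stop: the gauge's axis is here when its fence is fully home
- cabinet: wooden tool cabinet fixed on the bench, 200 mm (x) x 270 mm (y), top 145 mm above the table; origin under its centre, front at -x. Its top is a frame 13 mm thick round the opening. The gauge and the gripper must not touch the cabinet
- opening (a point): centre of the opening in the cabinet's top, level with the top: 110 mm (x) x 104 mm (y). The hook's back stop is 43 mm behind it (+x) and the hook up to 8 mm to either side of its middle
- block: wooden tool block fixed on the bench, 80 x 180 x 45 mm, holding the gauge (at y = -48 mm, in a hole 21 mm square, 30 mm deep) and the gouge (at y = 50 mm); origin under its centre
- gouge: bystander: short gouge with a turned wooden handle (26 mm thick, 125 mm tall) standing in the block's other hole, 98 mm from the gauge; origin at its foot, 15 mm above the table
- stone: bystander: grey oilstone 30 x 100 x 14 mm lying on the cabinet's top in front of the opening; origin under its centre
- mallet: bystander: round wooden carver's mallet standing on its head, 80 mm thick, 207 mm tall; origin under its centre
- chisel: bystander: chisel lying on the bench, 200 mm long, 24 mm thick; origin at the ferrule, blade along +x
- offcut: bystander: wood offcut 120 x 60 x 22 mm; origin under its centre
- tin: bystander: metal tin 64 mm across, 55 mm tall; origin under its centre
- rasp_block: bystander: cork sanding block 90 x 45 x 35 mm; origin under its centre

How it is judged:
By the outcome, as a careful person would: the job done as asked, in the order asked, and still so for the second after the job is handed in, with the robot touching nothing.
It also fails if it takes over 61 s, if anything falls off the work surface, if the arm or the gripper's body presses on something with over 40 N, if the wrist force passes 120 N, or if a joint passes its speed limit or range.

## Working session

There is one attempt and no reset: what is moved stays moved. The work goes in short steps, Python scripts to look and compute and a tool call to move; the robot and the scene stay as the last step left them, time stands still between calls to the robot, and variables do not carry over. Pictures are saved under pics/ and viewed, about 8 in all and at most 12, crops included, and the job is handed in when it is done.

Besides the shell and the picture viewer there is one more tool, called as name([rows], argument=value, ...), one row to a line, values as JSON. servo_tool: Moves the arm, as the interface text tells. Its arguments: {"type":"object","properties":{"plan":{"type":"array","items":{"type":"object","properties":{"grip":{"type":"number"},"x":{"type":"number"},"y":{"type":"number"},"z":{"type":"number"},"yaw":{"type":"number"}}}}},"required":["plan"]}

```bash
mkdir -p pics
cat > h.py <<'E'
import numpy as np, cv2
from rig import robot
def K(c):
    return np.array([[c["fx"],0,c["cx"]],[0,c["fy"],c["cy"]],[0,0,1.]]),np.array(c["distortion"],float)
def ray(c,uv):
    k,d=K(c); u=cv2.undistortPoints(np.array([[uv]],float),k,d)[0,0]
    P=np.array(c["pose"]); r=P[:3,:3]@np.array([u[0],-u[1],-1.]); return P[:3,3],r
def atz(c,uv,z):
    o,r=ray(c,uv); return o+r*(z-o[2])/r[2]
def proj(c,p):
    k,d=K(c);P=np.array(c["pose"]); q=P[:3,:3].T@(np.asarray(p,float)-P[:3,3])
    return cv2.projectPoints(np.array([[q[0],-q[1],-q[2]]]),np.zeros(3),np.zeros(3),k,d)[0].ravel()
def tri(rs):
    A=np.zeros((3,3));b=np.zeros(3)
    for o,r in rs:
        r=r/np.linalg.norm(r);M=np.eye(3)-np.outer(r,r);A+=M;b+=M@o
    return np.linalg.solve(A,b)
E
python3 - <<'E'
from h import *
np.set_printoptions(precision=4,suppress=True)
s=robot.observe();print(s)
cals={}
for n in("scene","top","wrist"):
    c=robot.get_calibration(n);cals[n]=c
    im=robot.capture(n);cv2.imwrite(f"pics/{n}0.png",im[:,:,::-1])
    print(n,c["fx"],c["distortion"],np.array(c["pose"])[:3])
R={}
for t in "gauge gauge_grip hook clip_mouth landing home opening cabinet block gouge stone".split():
    rs=[]
    for n in("scene","top"):
        r=robot.place_of(t,n)[:2]
        print(t,n,[(np.round(q["position"],1).tolist(),round(q["p"],2)) for q in r])
        if r: rs.append(ray(cals[n],r[0]["position"]))
    if len(rs)==2: print("   tri",tri(rs))
E
```

```text
{'time': 0.0, 'qpos': array([ 94.9222,   2.3387,   4.8018,  -0.0274, -92.56  , -19.1176]), 'joint_velocities': array([ 0.0742,  0.0486, -0.0431, -0.0041, -0.0209, -0.1   ]), 'joint_efforts': array([ -0.0001, -36.8205,  34.7418,   6.9325,  -0.0054,   0.    ]), 'ee_pos': array([0.147 , 0.5814, 0.2303]), 'eef_rot': array([   3.3541,   89.8993, -100.8402]), 'wrist_force': array([ 0.0194,  0.6514, -0.2356]), 'wrist_torque': array([ 0.005 ,  0.0605, -0.0287]), 'gripper_width': 0.08524795488679963}
scene 619.5293529866263 [-0.1003  0.      0.      0.      0.    ] [[ 0.4068 -0.6922  0.5961  1.3137]
 [ 0.9134  0.296  -0.2796 -0.3507]
 [ 0.0171  0.6582  0.7526  1.1876]]
top 487.822957642669 [-0.0575  0.      0.      0.      0.    ] [[-0.0066  0.9985 -0.0544  0.3978]
 [-0.9996 -0.008  -0.0264  0.0071]
 [-0.0268  0.0542  0.9982  1.3445]]
wrist 415.13764777972165 [0.0276 0.     0.     0.     0.    ] [[-0.2461  0.9305  0.2712  0.2159]
 [-0.9692 -0.2369 -0.0668  0.5641]
 [ 0.0022 -0.2793  0.9602  0.3726]]
gauge scene [([387.3, 252.3], 0.67)]
gauge top [([258.8, 234.2], 0.79)]
   tri [0.488  0.2117 
[... 488 characters left out ...]
, 0.66)]
landing top []
home scene [([243.3, 317.9], 0.66)]
home top [([410.3, 196.4], 0.94)]
   tri [ 0.579  -0.192   0.0836]
opening scene [([242.9, 290.0], 0.57)]
opening top [([411.6, 202.0], 0.6), ([411.2, 210.1], 0.31)]
   tri [ 0.5564 -0.182   0.1501]
cabinet scene [([248.0, 315.1], 0.56)]
cabinet top [([402.9, 220.0], 0.57), ([286.2, 164.5], 0.43)]
   tri [ 0.5266 -0.1756  0.0135]
block scene [([407.4, 251.5], 0.74)]
block top [([241.1, 230.3], 0.69)]
   tri [0.5    0.2628 0.0031]
gouge scene [([428.2, 243.4], 0.63)]
gouge top [([226.5, 228.3], 0.57)]
   tri [0.5076 0.307  0.0205]
stone scene [([235.9, 252.4], 0.66)]
stone top [([403.2, 246.3], 0.89)]
   tri [ 0.4479 -0.161   0.142 ]
```

```bash
python3 -c "
import cv2
a=cv2.imread('pics/top0.png');b=cv2.imread('pics/scene0.png')
x=cv2.resize(a[130:330,180:480],(800,533),interpolation=cv2.INTER_CUBIC);cv2.imwrite('pics/top0c.png',x)
cv2.imwrite('pics/sc0c.png',cv2.resize(b[160:400,160:480],(800,600),interpolation=cv2.INTER_CUBIC))"
```

```text
(no output)
```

View pics/top0c.png

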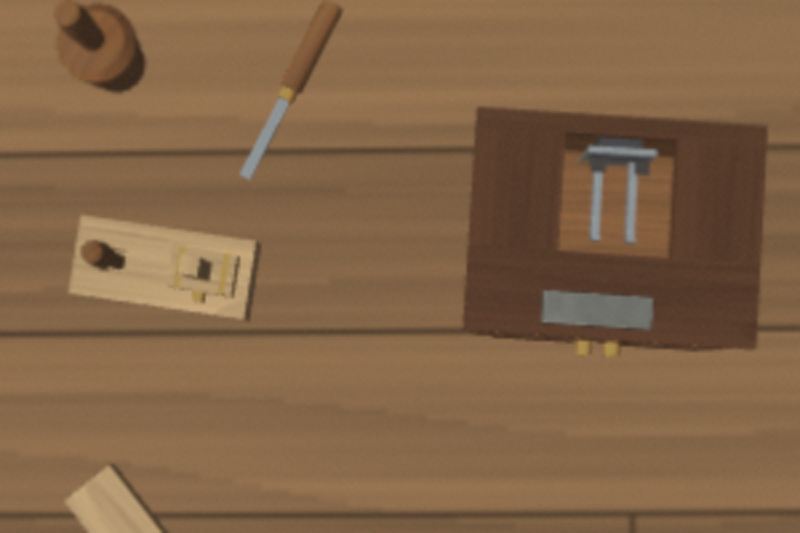

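View pics/sc0c.png

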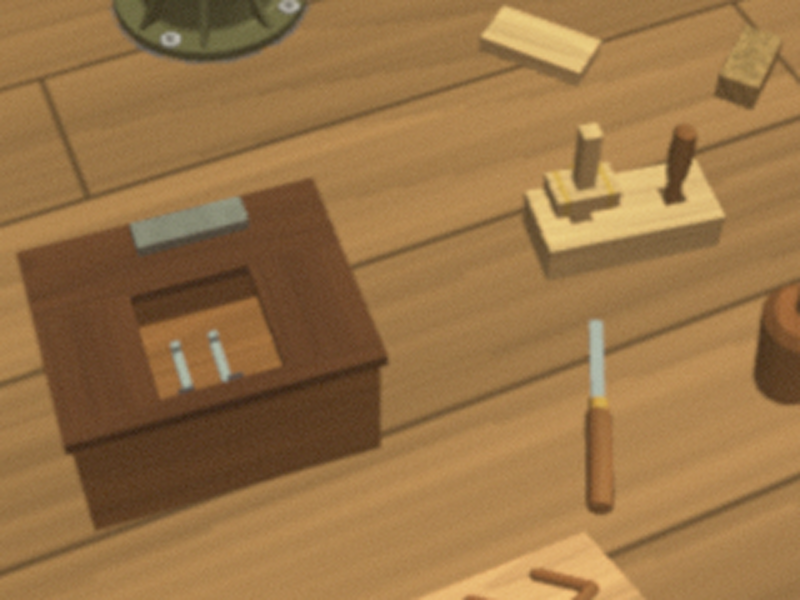

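The top view shows the gauge in the block (beam near crop px 190,267) and the cabinet at right. The prongs run from about (598,170) to (595,240) and from (632,165) to (630,240). The gouge, stone, mallet and chisel are all clear of the path. The scene view agrees.

```bash
cat >> h.py <<'E'
from scipy.spatial.transform import Rotation as Ro
def Rt(s): return Ro.from_euler("xyz",s["eef_rot"],degrees=True).as_matrix()
def ang(a,b): return np.degrees(np.arctan2(b[1]-a[1],b[0]-a[0]))
E
python3 - <<'E'
from h import *
np.set_printoptions(precision=4,suppress=True)
s=robot.observe();R=Rt(s);print(R)
c=robot.get_calibration("top");w=lambda x,y,z:atz(c,(180+x*300/800,130+y*200/533),z)
L=lambda n,a,b,z:print(n,w(*a,z),w(*b,z),ang(w(*a,z),w(*b,z)))
L("cabfront",(757,348),(463,332),.145);L("cabback",(768,126),(477,107),.145)
L("cabL",(463,332),(477,107),.145);L("cabR",(757,348),(768,126),.145)
L("blkback",(258,240),(83,215),.045);L("blkfr",(247,320),(69,293),.045)
L("prL",(595,240),(598,170),.083);L("prR",(630,240),(632,165),.083)
L("open",(558,250),(568,133),.145);L("openR",(668,258),(676,138),.145)
sc=robot.get_calibration("scene")
print("grip",atz(c,(250.8,230.3),.131),atz(sc,(395.6,221.5),.131))
print("base",atz(c,(258.8,234.2),.015),atz(sc,(387.3,252.3),.015))
print("home",atz(c,(410.3,196.4),.083),atz(sc,(243.3,317.9),.083),"land",atz(sc,(239.3,310.2),.083))
print("hook",atz(c,(409.6,186.4),.083),"open",atz(c,(411.6,202),.145),atz(sc,(242.9,290),.145))
E
```

```text
[[-0.      0.9695 -0.2453]
 [-0.0001 -0.2453 -0.9695]
 [-1.      0.      0.0001]]
cabfront [ 0.4111 -0.3101  0.145 ] [ 0.4279 -0.04    0.145 ] 86.43352358877677
cabback [ 0.6171 -0.3253  0.145 ] [ 0.6373 -0.0553  0.145 ] 85.71807819149454
cabL [ 0.4279 -0.04    0.145 ] [ 0.6373 -0.0553  0.145 ] -4.160902857997609
cabR [ 0.4111 -0.3101  0.145 ] [ 0.6171 -0.3253  0.145 ] -4.209288180245761
blkback [0.5245 0.161  0.045 ] [0.5518 0.3392 0.045 ] 81.31129648597656
blkfr [0.444  0.1722 0.045 ] [0.4726 0.353  0.045 ] 81.00889607329054
prL [ 0.5179 -0.1715  0.083 ] [ 0.5864 -0.1756  0.083 ] -3.409737911812103
prR [ 0.5176 -0.2054  0.083 ] [ 0.591  -0.2088  0.083 ] -2.5875948580979715
open [ 0.503  -0.1284  0.145 ] [ 0.612  -0.1394  0.145 ] -5.735152524646814
openR [ 0.4948 -0.2297  0.145 ] [ 0.6065 -0.2395  0.145 ] -4.974817127994139
grip [0.491  0.2162 0.131 ] [0.4964 0.213  0.131 ]
base [0.489  0.2141 0.015 ] [0.49   0.2066 0.015 ]
home [ 0.5794 -0.1911  0.083 ] [ 0.5782 -0.1928  0.083 ] land [ 0.5561 -0.1942  0.083 ]
hook [ 0.6056 -0.1898  0.083 ] open [ 0.5566 -0.1844  0.145 ] [ 0.5534 -0.1796  0.145 ]
```

servo_tool([
  {"yaw": -5.4, "grip": 1},
  {"y": 0.033, "z": 0.026},
  {"y": 0.033, "z": 0.026},
  {"y": 0.033, "z": 0.026},
  {"y": 0.033, "z": 0.026},
  {"y": 0.033, "z": 0.026},
  {"y": 0.033, "z": 0.026},
  {"y": 0.033, "z": 0.026},
  {"y": 0.033, "z": 0.026},
  {"y": 0.033, "z": 0.026},
  {"y": 0.033, "z": 0.026},
  {"y": 0.033, "z": 0.026},
  {"y": 0.033, "z": 0.025},
  {"x": 0},
  {"x": 0},
])

```text
invalid input
```

```bash
cat > m1.py <<'E'
from h import *
import sys
np.set_printoptions(precision=4,suppress=True)
s=robot.observe();print(s["time"],s["ee_pos"],s["eef_rot"],s["wrist_force"],s["gripper_width"]);R=Rt(s);print(R[:,1:].T)
c=robot.get_calibration("wrist");im=robot.capture("wrist")
tag,thing,pts=sys.argv[1],sys.argv[2],sys.argv[3:]
for p in pts:
    n,z=p.split("=")
    for q in robot.place_of(n,"wrist")[:2]:
        a=atz(c,q["position"],float(z));print(n,np.round(q["position"],1),round(q["p"],2),a)
        e=a-s["ee_pos"];print("   dy,dz tool:",e@R[:,1],e@R[:,2])
m=robot.masks_of(thing,"wrist")
if m:print("mask",m[0]["p"],m[0]["extent"])
cv2.imwrite(f"pics/{tag}.png",im[:,:,::-1])
E
python3 m1.py w1 gauge gauge_grip=0.131 gauge=0.015
```

```text
1.25 [0.1471 0.5817 0.2313] [   3.6953   89.9965 -100.5023] [-0.4172 -0.6874 -0.0865] 0.08573357000657517
[[ 0.9695 -0.2453  0.    ]
 [-0.2453 -0.9695  0.0001]]
```

View pics/w1.png

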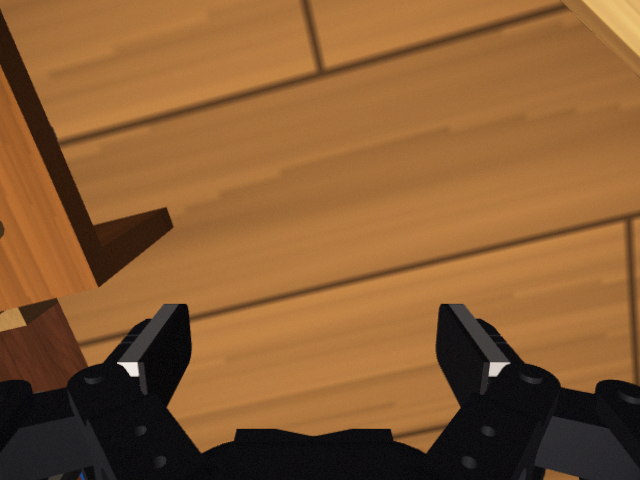

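The move was refused, so the picture only shows bare bench and the open fingers. I'll send it again with every field in every row.

servo_tool([
  {"x": 0, "y": 0, "z": 0, "yaw": -5.4, "grip": 1},
  {"x": 0, "y": 0.033, "z": 0.026, "yaw": 0, "grip": 1},
  {"x": 0, "y": 0.033, "z": 0.026, "yaw": 0, "grip": 1},
  {"x": 0, "y": 0.033, "z": 0.026, "yaw": 0, "grip": 1},
  {"x": 0, "y": 0.033, "z": 0.026, "yaw": 0, "grip": 1},
  {"x": 0, "y": 0.033, "z": 0.026, "yaw": 0, "grip": 1},
  {"x": 0, "y": 0.033, "z": 0.026, "yaw": 0, "grip": 1},
  {"x": 0, "y": 0.033, "z": 0.026, "yaw": 0, "grip": 1},
  {"x": 0, "y": 0.033, "z": 0.026, "yaw": 0, "grip": 1},
  {"x": 0, "y": 0.033, "z": 0.026, "yaw": 0, "grip": 1},
  {"x": 0, "y": 0.033, "z": 0.026, "yaw": 0, "grip": 1},
  {"x": 0, "y": 0.033, "z": 0.026, "yaw": 0, "grip": 1},
  {"x": 0, "y": 0.033, "z": 0.025, "yaw": 0, "grip": 1},
  {"x": 0, "y": 0, "z": 0, "yaw": 0, "grip": 1},
  {"x": 0, "y": 0, "z": 0, "yaw": 0, "grip": 1},
])

```text
time: 3.32
ee_pos: [0.4908, 0.2137, 0.2312]
eef_rot: [-69.8, 90.0, -168.6]
wrist_force: [-0.2, 0.3, -0.7]
gripper_width: 0.0851
```

```bash
python3 m1.py w2 gauge gauge_grip=0.131 gauge=0.015
```

```text
3.325 [0.4908 0.2137 0.2312] [ -69.7935   89.9857 -168.6218] [-0.1702  0.2894 -0.7041] 0.08512629614963454
[[ 0.9882 -0.1535 -0.0002]
 [-0.1535 -0.9882  0.0001]]
gauge_grip [316.7 236.6] 0.66 [0.4899 0.2116 0.131 ]
   dy,dz tool: -0.0005754658732841639 0.0022579207429345104
gauge [312.7 194.7] 0.65 [0.4941 0.2135 0.015 ]
   dy,dz tool: 0.003371679991042453 -0.00025917423929879593
```

View pics/w2.png

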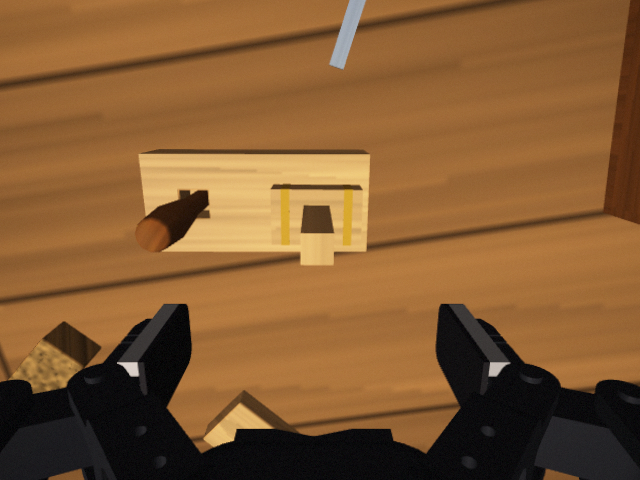

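The wrist view shows the gauge squared up with the jaws. The beam's top face is centred near (317.5,249), and the fence's top edge runs from (271,185) to (362,185).

Run:
```python
from h import *
np.set_printoptions(precision=4,suppress=True)
s=robot.observe();R=Rt(s);c=robot.get_calibration("wrist")
f=lambda uv,z:[(atz(c,uv,z)-s["ee_pos"])@R[:,i] for i in(1,2)]
print("beam top centre",np.round(f((317.5,249.5),.161),4), "L/R",f((301,265),.161),f((334,265),.161))
for z in(.073,.08,.087,.094,.101):
    a,b=f((271,185),z),f((362,185),z);fr=f((300,245),z);print(z,"fence w",b[1]-a[1],"depth",a[0]-fr[0],"ctr",(a[0]+fr[0])/2,(a[1]+b[1])/2)
```

```text
beam top centre [0.0009 0.0024] L/R [np.float64(-0.007946606033799899), np.float64(-0.00654320544019883)] [np.float64(-0.007964412018224155), np.float64(0.011439657428647434)]
0.073 fence w 0.06627574173066186 depth 0.045858768461423755 ctr -0.0015266544005706623 0.002575700047805756
0.08 fence w 0.06473284771768706 depth 0.04479117996744551 ctr 0.00016206835133714993 0.0025176927777298234
0.087 fence w 0.06318995370471228 depth 0.04372359147346731 ctr 0.0018507911032449326 0.0024596855076538856
0.094 fence w 0.06164705969173746 depth 0.042656002979489 ctr 0.003539513855152665 0.0024016782375779356
0.101 fence w 0.060104165678762686 depth 0.0415884144855108 ctr 0.005228236607060448 0.0023436709675019995
```

servo_tool([
  {"x": 0, "y": 0.001, "z": 0.0024, "yaw": 0, "grip": 1},
  {"x": 0.03, "y": 0, "z": 0, "yaw": 0, "grip": 1},
  {"x": 0.03, "y": 0, "z": 0, "yaw": 0, "grip": 1},
  {"x": 0.03, "y": 0, "z": 0, "yaw": 0, "grip": 1},
  {"x": 0.02, "y": 0, "z": 0, "yaw": 0, "grip": 1},
  {"x": 0.01, "y": 0, "z": 0, "yaw": 0, "grip": 1},
  {"x": 0, "y": 0, "z": 0, "yaw": 0, "grip": 0},
  {"x": 0, "y": 0, "z": 0, "yaw": 0, "grip": -0.3},
  {"x": 0, "y": 0, "z": 0, "yaw": 0, "grip": -1},
  {"x": 0, "y": 0, "z": 0, "yaw": 0, "grip": -1},
  {"x": 0, "y": 0, "z": 0, "yaw": 0, "grip": -1},
  {"x": 0, "y": 0, "z": 0, "yaw": 0, "grip": -1},
  {"x": 0, "y": 0, "z": 0, "yaw": 0, "grip": -1},
])

```text
time: 5.15
ee_pos: [0.4919, 0.2114, 0.1121]
eef_rot: [119.6, 89.9, 20.9]
wrist_force: [-1.0, 0.2, 4.9]
gripper_width: 0.0174
```

servo_tool([
  {"x": -0.005, "y": 0, "z": 0, "yaw": 0, "grip": -1},
  {"x": -0.015, "y": 0, "z": 0, "yaw": 0, "grip": -1},
  {"x": -0.02, "y": 0, "z": 0, "yaw": 0, "grip": -1},
  {"x": -0.03, "y": 0, "z": 0, "yaw": 0, "grip": -1},
  {"x": -0.03, "y": 0, "z": 0, "yaw": 0, "grip": -1},
  {"x": -0.03, "y": 0, "z": 0, "yaw": 0, "grip": -1},
  {"x": -0.025, "y": 0, "z": 0, "yaw": 0, "grip": -1},
  {"x": -0.02, "y": 0, "z": 0, "yaw": 0, "grip": -1},
  {"x": 0, "y": 0, "z": 0, "yaw": 0, "grip": -1},
  {"x": 0, "y": 0, "z": 0, "yaw": 0, "grip": -1},
])

```text
time: 6.4
ee_pos: [0.4913, 0.2113, 0.2857]
eef_rot: [-69.6, 89.9, -168.4]
wrist_force: [-0.4, 0.2, -2.3]
gripper_width: 0.017
```

Run:
```python
from h import *
np.set_printoptions(precision=4,suppress=True)
s=robot.observe();print(s["ee_pos"],s["wrist_force"],s["wrist_torque"],s["gripper_width"])
c=robot.get_calibration("scene");im=robot.capture("scene")
m=robot.masks_of("gauge","scene");print([(q["p"],q["extent"]) for q in m])
for n in("gauge","gauge_grip"):
    for q in robot.place_of(n,"scene")[:1]:
        print(n,q["position"],q["p"])
e=s["ee_pos"]
print("pred base",proj(c,e-[0,0,.097]),"grip",proj(c,e+[0,0,.019]))
u,v=np.round(proj(c,e-[0,0,.04])).astype(int)
x=im[v-60:v+60,u-80:u+80,::-1];cv2.imwrite("pics/lift.png",cv2.resize(x,(800,600),interpolation=cv2.INTER_CUBIC));print(u-80,v-60)
```

```text
[0.4913 0.2113 0.2857] [-0.3694  0.1599 -2.2582] [-0.0106  0.0097 -0.073 ] 0.01698158736598194
[(0.89, [381.4, 152.1, 414.1, 207.7])]
gauge [394.1, 202.5] 0.87
gauge_grip [405.3, 163.1] 0.64
pred base [396.463  202.8972] grip [402.0513 164.696 ]
319 125
```

View pics/lift.png

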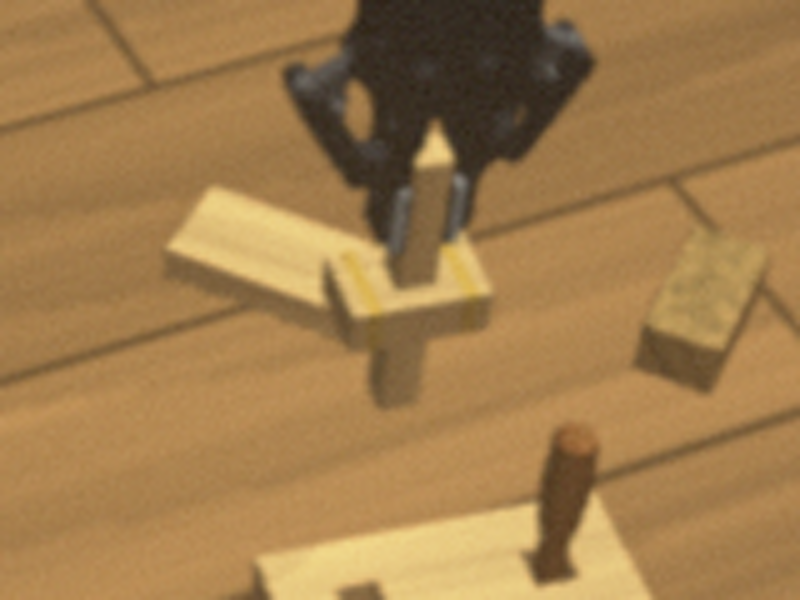

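The gauge hangs straight in the grip, its foot near (397,206) in the full image. Next I'll work out the fence height and carry the gauge over the opening.

servo_tool([
  {"x": 0, "y": 0, "z": 0, "yaw": -4.6, "grip": -1},
  {"x": 0, "y": 0.004, "z": 0.0156, "yaw": 0, "grip": -1},
  {"x": 0, "y": 0.008, "z": 0.035, "yaw": 0, "grip": -1},
  {"x": 0, "y": 0.008, "z": 0.035, "yaw": 0, "grip": -1},
  {"x": 0, "y": 0.008, "z": 0.035, "yaw": 0, "grip": -1},
  {"x": 0, "y": 0.008, "z": 0.035, "yaw": 0, "grip": -1},
  {"x": 0, "y": 0.008, "z": 0.035, "yaw": 0, "grip": -1},
  {"x": 0, "y": 0.008, "z": 0.035, "yaw": 0, "grip": -1},
  {"x": 0, "y": 0.008, "z": 0.035, "yaw": 0, "grip": -1},
  {"x": 0, "y": 0.008, "z": 0.035, "yaw": 0, "grip": -1},
  {"x": 0, "y": 0.008, "z": 0.035, "yaw": 0, "grip": -1},
  {"x": 0, "y": 0.008, "z": 0.035, "yaw": 0, "grip": -1},
  {"x": 0, "y": 0.008, "z": 0.03, "yaw": 0, "grip": -1},
  {"x": 0, "y": 0, "z": 0, "yaw": 0, "grip": -1},
  {"x": 0, "y": 0, "z": 0, "yaw": 0, "grip": -1},
  {"x": 0, "y": 0, "z": 0, "yaw": 0, "grip": -1},
])

```text
time: 8.6
ee_pos: [0.5542, -0.1895, 0.2866]
eef_rot: [81.6, 90.0, -12.5]
wrist_force: [1.2, 0.3, 0.1]
gripper_width: 0.0171
```

```bash
python3 m1.py w3 hook hook=0.083 home=0.083 landing=0.083 clip_mouth=0.11 opening=0.145
python3 - <<'E'
from h import *
np.set_printoptions(precision=4,suppress=True)
c=robot.get_calibration("scene");e=np.array([.4913,.2113,.2857]);g=np.array([.988,-.153,0])
print("foot +x face", proj(c,e+.009*g-[0,0,.097]),"seen 397.6 206")
for h in(.036,.041,.046,.051,.056): print(h,proj(c,e+.02*g-[0,0,.097-h]),"seen 403 192.6")
E
```

```text
8.6 [ 0.5542 -0.1895  0.2866] [ 81.6228  89.9792 -12.546 ] [1.2011 0.3068 0.0736] 0.017118113602843182
[[ 0.9974 -0.0727  0.0004]
 [-0.0727 -0.9974  0.0001]]
hook [310.  153.4] 0.71 [ 0.5943 -0.19    0.083 ]
   dy,dz tool: 0.03997948413406339 -0.002447097908526245
landing [304.7 221.1] 0.69 [ 0.5376 -0.1811  0.083 ]
   dy,dz tool: -0.01724413153007876 -0.007178983852703724
opening [306.4 224.2] 0.91 [ 0.5509 -0.1846  0.145 ]
   dy,dz tool: -0.003680370922661543 -0.0046920320537350005
mask 0.81 [272.8, 141.3, 357.5, 226.8]
foot +x face [397.8202 205.6815] seen 397.6 206
0.036 [401.2136 197.7662] seen 403 192.6
0.041 [401.4607 196.1569] seen 403 192.6
0.046 [401.709  194.5388] seen 403 192.6
0.051 [401.9586 192.9119] seen 403 192.6
0.056 [402.2094 191.2761] seen 403 192.6
```

View pics/w3.png

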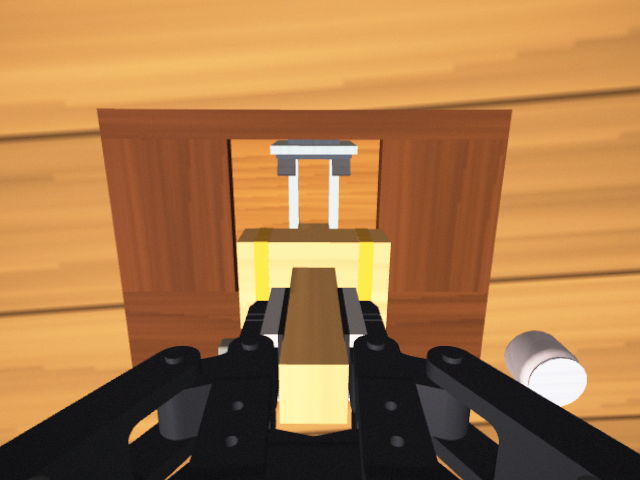

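The wrist view shows the prongs parallel to the gauge, mid column about 314. The stop and clip bar is level at row 148, with the leaf mouths near row 175. The opening spans columns 230 to 380.

Run:
```python
from h import *
np.set_printoptions(precision=4,suppress=True)
s=robot.observe();R=Rt(s);c=robot.get_calibration("wrist")
def f(n,uv,z):
    a=atz(c,uv,z);d=a-s["ee_pos"];print(n,a,"tool dy,dz",np.round([d@R[:,1],d@R[:,2]],4))
f("prong mid near",(314.5,222),.083);f("prong mid far",(314,165),.083)
f("leaf mouth L",(286.5,175),.11);f("leaf mouth R",(341.5,175),.11)
for z in(.119,.110,.125):f("bar front%g"%z,(314,154),z);f("bar back",(314,145),z)
f("open L",(233,200),.145);f("open R",(378.5,200),.145);f("open back",(305,139),.145)
t=robot.get_calibration("top")
for z in(.083,.091):
  print("tips top",z,atz(t,(180+595*.375,130+241*.375),z),atz(t,(180+630*.375,130+242*.375),z))
F=[]
for i in range(10):
    robot.capture("top");o=robot.observe();F.append(np.r_[o["wrist_force"],o["joint_efforts"][1:3],o["ee_pos"][2]*1000])
F=np.array(F);print(F.mean(0),F.std(0));print(F[:,2])
```

```text
prong mid near [ 0.5363 -0.1897  0.083 ] tool dy,dz [-0.0181  0.0013]
prong mid far [ 0.5848 -0.1929  0.083 ] tool dy,dz [0.0305 0.0009]
leaf mouth L [ 0.5819 -0.1715  0.11  ] tool dy,dz [ 0.0261 -0.0203]
leaf mouth R [ 0.5788 -0.2135  0.11  ] tool dy,dz [0.0261 0.0219]
bar front0.119 [ 0.597  -0.1937  0.119 ] tool dy,dz [0.0427 0.0008]
bar back [ 0.6034 -0.1942  0.119 ] tool dy,dz [0.0492 0.0008]
bar front0.11 [ 0.5962 -0.1936  0.11  ] tool dy,dz [0.0419 0.0008]
bar back [ 0.6028 -0.1941  0.11  ] tool dy,dz [0.0486 0.0008]
bar front0.125 [ 0.5975 -0.1937  0.125 ] tool dy,dz [0.0433 0.0008]
bar back [ 0.6039 -0.1942  0.125 ] tool dy,dz [0.0496 0.0008]
open L [ 0.5721 -0.1355  0.145 ] tool dy,dz [ 0.0137 -0.0554]
open R [ 0.5647 -0.2361  0.145 ] tool dy,dz [0.0136 0.0455]
open back [ 0.6096 -0.1885  0.145 ] tool dy,dz [ 0.0549 -0.0052]
tips top 0.083 [ 0.5171 -0.1715  0.083 ] [ 0.5158 -0.2054  0.083 ]
tips top 0.091 [ 0.5163 -0.1703  0.091 ] [ 0.5151 -0.2041  0.091 ]
[ -0.1785   0.008   -1.381  -35.9827  35.1369 286.3458] [0.4172 0.4697 0.5024 0.0131 0.0024 0.0296]
[-1.8094 -1.165  -1.9083 -1.988  -0.6919 -1.1424 -1.8876 -1.6782 -0.6624
 -0.8772]
```

servo_tool([
  {"x": 0, "y": -0.002, "z": 0.001, "yaw": 0, "grip": -1},
  {"x": 0.015, "y": 0, "z": 0, "yaw": 0, "grip": -1},
  {"x": 0.025, "y": 0, "z": 0, "yaw": 0, "grip": -1},
  {"x": 0.025, "y": 0, "z": 0, "yaw": 0, "grip": -1},
  {"x": 0.025, "y": 0, "z": 0, "yaw": 0, "grip": -1},
  {"x": 0.02, "y": 0, "z": 0, "yaw": 0, "grip": -1},
  {"x": 0.015, "y": 0, "z": 0, "yaw": 0, "grip": -1},
  {"x": 0.01, "y": 0, "z": 0, "yaw": 0, "grip": -1},
  {"x": 0, "y": 0, "z": 0, "yaw": 0, "grip": -1},
  {"x": 0, "y": 0, "z": 0, "yaw": 0, "grip": -1},
])

```text
time: 10.7
ee_pos: [0.5527, -0.1911, 0.1523]
eef_rot: [74.2, 89.9, -20.0]
wrist_force: [-0.2, 0.1, -0.6]
gripper_width: 0.0174
```

```bash
cat > fz.py <<'E'
from h import *
np.set_printoptions(precision=3,suppress=True)
import sys
F=[];T=[]
for i in range(int(sys.argv[1])):
    robot.capture("wrist" if i==0 else "top");o=robot.observe();F.append(np.r_[o["wrist_force"],o["wrist_torque"],o["joint_efforts"][1:5],o["ee_pos"]*1000,o["gripper_width"]*1000])
F=np.array(F);m=F.mean(0);print("t",o["time"],"F",m[:3],"+-",F[:,2].std(),"T",m[3:6],"eff",m[6:10],"pos mm",m[10:13],"w",m[13])
E
python3 fz.py 6; python3 m1.py w4 hook
```

```text
t 11.0 F [ 0.39  -0.492 -1.697] +- 0.5202295189289009 T [-0.01   0.008 -0.019] eff [-35.455  35.276   7.157   0.001] pos mm [ 552.571 -190.966  152.058] w 17.204241313297523
11.0 [ 0.5524 -0.1909  0.1517] [84.4905 89.9662 -9.7067] [-0.6353 -0.5242 -1.1742] 0.017186803123400228
[[ 0.9973 -0.0732  0.0006]
 [-0.0732 -0.9973  0.0001]]
mask 0.86 [237.7, 157.5, 383.7, 228.6]
```

View pics/w4.png

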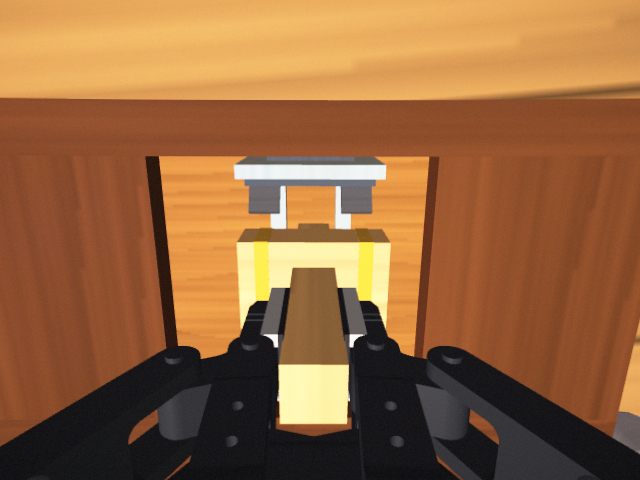

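Run:
```python
from h import *
np.set_printoptions(precision=4,suppress=True)
s=robot.observe();R=Rt(s);c=robot.get_calibration("wrist");print(c["cx"],c["cy"])
def f(n,uv,z):
    a=atz(c,uv,z);d=a-s["ee_pos"];print(n,"tool dy,dz",np.round([d@R[:,1],d@R[:,2]],4))
z0=s["ee_pos"][2]-.097
f("beam top",(313.5,395),z0+.146)
for h in(.046,.049,.052):
  f("fence far L %g"%h,(238.5,242),z0+h+.022);f("fence far R",(390,242),z0+h+.022)
  f("fence bottom L %g"%h,(247,229.5),z0+h);f("fence bottom R",(382,229.5),z0+h)
f("prong mid",(311,200),.083);f("prong L",(271,225),.083);f("prong R",(351.5,225),.083)
f("leaf L",(249,212),.11);f("leaf R",(372,212),.11);f("bar",(310.5,178),.119)
f("open L",(160,200),.145);f("open R",(433,200),.145)
```

```text
313.23362856048857 234.95780761793284
beam top tool dy,dz [0.0002 0.0002]
fence far L 0.046 tool dy,dz [ 0.018  -0.0321]
fence far R tool dy,dz [0.018  0.0333]
fence bottom L 0.046 tool dy,dz [ 0.0175 -0.0318]
fence bottom R tool dy,dz [0.0175 0.0333]
fence far L 0.049 tool dy,dz [ 0.019  -0.0315]
fence far R tool dy,dz [0.0189 0.0327]
fence bottom L 0.049 tool dy,dz [ 0.0184 -0.0313]
fence bottom R tool dy,dz [0.0183 0.0328]
fence far L 0.052 tool dy,dz [ 0.0199 -0.0309]
fence far R tool dy,dz [0.0198 0.0321]
fence bottom L 0.052 tool dy,dz [ 0.0192 -0.0308]
fence bottom R tool dy,dz [0.0191 0.0323]
prong mid tool dy,dz [ 0.0285 -0.001 ]
prong L tool dy,dz [ 0.0151 -0.022 ]
prong R tool dy,dz [0.0151 0.0203]
leaf L tool dy,dz [ 0.0284 -0.0289]
leaf R tool dy,dz [0.0283 0.0268]
bar tool dy,dz [ 0.0451 -0.001 ]
open L tool dy,dz [ 0.041  -0.0554]
open R tool dy,dz [0.0409 0.0437]
```

The gauge sits about 1.5 mm to the right of the prongs' middle, so I'll correct that on the way down. The fence height looks like about 50 mm, so contact should come near TCP z = 0.130.

servo_tool([
  {"x": 0, "y": 0, "z": -0.0015, "yaw": 0, "grip": -1},
  {"x": 0.005, "y": 0, "z": 0, "yaw": 0, "grip": -1},
  {"x": 0.005, "y": 0, "z": 0, "yaw": 0, "grip": -1},
  {"x": 0.003, "y": 0, "z": 0, "yaw": 0, "grip": -1},
  {"x": 0, "y": 0, "z": 0, "yaw": 0, "grip": -1},
  {"x": 0, "y": 0, "z": 0, "yaw": 0, "grip": -1},
])

```text
time: 11.85
ee_pos: [0.5524, -0.1895, 0.1385]
eef_rot: [44.9, 90.0, -49.3]
wrist_force: [0.9, -0.8, -2.2]
gripper_width: 0.0174
```

```bash
python3 fz.py 6
```

```text
t 12.15 F [ 0.093  0.172 -1.111] +- 0.1856640987113319 T [ 0.001  0.007 -0.006] eff [-35.539  35.195   7.138  -0.001] pos mm [ 552.457 -189.443  138.533] w 17.27712544840053
```

servo_tool([
  {"x": 0.002, "y": 0, "z": 0, "yaw": 0, "grip": -1},
  {"x": 0.002, "y": 0, "z": 0, "yaw": 0, "grip": -1},
  {"x": 0, "y": 0, "z": 0, "yaw": 0, "grip": -1},
  {"x": 0, "y": 0, "z": 0, "yaw": 0, "grip": -1},
])

```text
time: 12.65
ee_pos: [0.5524, -0.1894, 0.1344]
eef_rot: [-2.3, 90.0, -96.5]
wrist_force: [0.2, 0.5, -0.7]
gripper_width: 0.0173
```

```bash
python3 fz.py 6
```

```text
t 12.95 F [-0.451  0.264 -1.327] +- 0.7553211210576087 T [-0.005  0.003 -0.006] eff [-35.589  35.169   7.131  -0.001] pos mm [ 552.405 -189.426  134.418] w 17.431703819582967
```

servo_tool([
  {"x": 0.001, "y": 0, "z": 0, "yaw": 0, "grip": -1},
  {"x": 0.001, "y": 0, "z": 0, "yaw": 0, "grip": -1},
  {"x": 0, "y": 0, "z": 0, "yaw": 0, "grip": -1},
  {"x": 0, "y": 0, "z": 0, "yaw": 0, "grip": -1},
])

```text
time: 13.45
ee_pos: [0.5524, -0.1894, 0.1324]
eef_rot: [4.5, 90.0, -89.7]
wrist_force: [-0.9, 0.1, -1.4]
gripper_width: 0.0174
```

```bash
python3 fz.py 6
```

```text
t 13.75 F [-0.348  0.11  -1.363] +- 0.2890097308479871 T [-0.007 -0.024  0.016] eff [-35.62   35.162   7.13   -0.001] pos mm [ 552.392 -189.423  132.387] w 17.19153321120607
```

servo_tool([
  {"x": 0.001, "y": 0, "z": 0, "yaw": 0, "grip": -1},
  {"x": 0, "y": 0, "z": 0, "yaw": 0, "grip": -1},
  {"x": 0, "y": 0, "z": 0, "yaw": 0, "grip": -1},
])

```text
time: 14.12
ee_pos: [0.5524, -0.1894, 0.1313]
eef_rot: [4.5, 90.0, -89.7]
wrist_force: [-0.0, 0.1, -1.1]
gripper_width: 0.0171
```

```bash
python3 fz.py 6
```

```text
t 14.425 F [-0.2   -0.044 -1.146] +- 0.49414984964995495 T [0.001 0.005 0.015] eff [-35.632  35.155   7.128  -0.001] pos mm [ 552.379 -189.408  131.357] w 17.19794638417428
```

servo_tool([
  {"x": 0.001, "y": 0, "z": 0, "yaw": 0, "grip": -1},
  {"x": 0, "y": 0, "z": 0, "yaw": 0, "grip": -1},
  {"x": 0, "y": 0, "z": 0, "yaw": 0, "grip": -1},
])

```text
time: 14.8
ee_pos: [0.5524, -0.1894, 0.1304]
eef_rot: [26.8, 90.0, -67.4]
wrist_force: [0.4, -0.2, -1.2]
gripper_width: 0.0174
```

```bash
python3 fz.py 6
```

```text
t 15.1 F [-0.141  0.364 -1.488] +- 0.434477798693628 T [-0.004  0.001 -0.003] eff [-35.641  35.146   7.126  -0.001] pos mm [ 552.377 -189.416  130.355] w 17.294171148233573
```

servo_tool([
  {"x": 0.001, "y": 0, "z": 0, "yaw": 0, "grip": -1},
  {"x": 0, "y": 0, "z": 0, "yaw": 0, "grip": -1},
  {"x": 0, "y": 0, "z": 0, "yaw": 0, "grip": -1},
])

```text
time: 15.48
ee_pos: [0.5524, -0.1894, 0.1293]
eef_rot: [-1.8, 90.0, -96.0]
wrist_force: [-0.1, -0.6, -1.4]
gripper_width: 0.0178
```

```bash
python3 fz.py 6
```

```text
t 15.775 F [-0.261 -0.057 -1.382] +- 0.45043469850928786 T [-0.001  0.001  0.009] eff [-35.65   35.136   7.124  -0.001] pos mm [ 552.379 -189.42   129.366] w 17.350823320978837
```

servo_tool([
  {"x": 0.001, "y": 0, "z": 0, "yaw": 0, "grip": -1},
  {"x": 0, "y": 0, "z": 0, "yaw": 0, "grip": -1},
  {"x": 0, "y": 0, "z": 0, "yaw": 0, "grip": -1},
])

```text
time: 16.15
ee_pos: [0.5524, -0.1894, 0.1283]
eef_rot: [-22.7, 90.0, -116.9]
wrist_force: [-0.3, -0.5, -0.6]
gripper_width: 0.0172
```

```bash
python3 fz.py 6
```

```text
t 16.45 F [-0.025  0.025 -1.22 ] +- 0.35793195977606734 T [ 0.029 -0.02   0.012] eff [-35.659  35.127   7.122  -0.001] pos mm [ 552.387 -189.411  128.362] w 17.346792700587688
```

servo_tool([
  {"x": 0.001, "y": 0, "z": 0, "yaw": 0, "grip": -1},
  {"x": 0, "y": 0, "z": 0, "yaw": 0, "grip": -1},
  {"x": 0, "y": 0, "z": 0, "yaw": 0, "grip": -1},
])

```text
time: 16.82
ee_pos: [0.5524, -0.1894, 0.1273]
eef_rot: [-3.0, 90.0, -97.2]
wrist_force: [0.3, 0.9, -1.3]
gripper_width: 0.0174
```

```bash
python3 fz.py 6
```

```text
t 17.125 F [-0.125  0.053 -1.361] +- 0.5500359909178731 T [-0.036  0.004  0.01 ] eff [-35.668  35.118   7.12   -0.001] pos mm [ 552.379 -189.421  127.36 ] w 17.461555744396374
```

servo_tool([
  {"x": 0.001, "y": 0, "z": 0, "yaw": 0, "grip": -1},
  {"x": 0, "y": 0, "z": 0, "yaw": 0, "grip": -1},
  {"x": 0, "y": 0, "z": 0, "yaw": 0, "grip": -1},
])

```text
time: 17.5
ee_pos: [0.5524, -0.1895, 0.1264]
eef_rot: [45.4, 90.0, -48.8]
wrist_force: [-0.2, 0.1, -0.4]
gripper_width: 0.0172
```

```bash
python3 fz.py 6; python3 m1.py w5 hook
```

```text
t 17.8 F [ 0.056  0.041 -0.889] +- 0.3362594964047081 T [-0.025 -0.05   0.005] eff [-35.509  34.874   7.048  -0.071] pos mm [ 552.412 -189.416  126.394] w 17.313741418497937
17.8 [ 0.5524 -0.1894  0.1264] [ 43.2078  89.9895 -50.9862] [ 0.0083  0.4358 -1.131 ] 0.017168772401859884
[[ 0.9973 -0.0731  0.0001]
 [-0.0731 -0.9973  0.0001]]
mask 0.98 [226.9, 168.9, 402.9, 228.2]
```

View pics/w5.png

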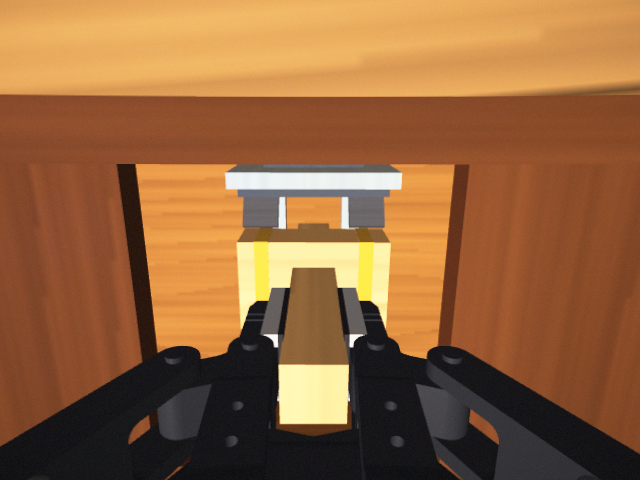

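Contact at TCP z ≈ 0.1267: the joint efforts jumped and Fz rose about 0.5 N. The picture shows the fence centred on the prongs (both near column 314) and in front of the clip leaves. I'll press 0.6 mm more, then start the slide.

servo_tool([
  {"x": 0.0006, "y": 0, "z": 0, "yaw": 0, "grip": -1},
  {"x": 0, "y": 0, "z": 0, "yaw": 0, "grip": -1},
  {"x": 0, "y": 0, "z": 0, "yaw": 0, "grip": -1},
])

```text
time: 18.27
ee_pos: [0.5524, -0.1894, 0.1258]
eef_rot: [51.3, 90.0, -42.9]
wrist_force: [-0.2, -0.2, 0.2]
gripper_width: 0.0175
```

```bash
python3 fz.py 8
```

```text
t 18.675 F [ 0.325 -0.069 -0.155] +- 0.43675317127680613 T [ 0.028 -0.026  0.013] eff [-35.053  34.468   6.942  -0.025] pos mm [ 552.4   -189.423  125.805] w 17.339506481823033
```

servo_tool([
  {"x": 0, "y": 0.001, "z": 0, "yaw": 0, "grip": -1},
  {"x": 0, "y": 0.0015, "z": 0, "yaw": 0, "grip": -1},
  {"x": 0, "y": 0.0015, "z": 0, "yaw": 0, "grip": -1},
  {"x": 0, "y": 0.0015, "z": 0, "yaw": 0, "grip": -1},
  {"x": 0, "y": 0.0015, "z": 0, "yaw": 0, "grip": -1},
  {"x": 0, "y": 0.0015, "z": 0, "yaw": 0, "grip": -1},
  {"x": 0, "y": 0.0015, "z": 0, "yaw": 0, "grip": -1},
  {"x": 0, "y": 0, "z": 0, "yaw": 0, "grip": -1},
  {"x": 0, "y": 0, "z": 0, "yaw": 0, "grip": -1},
])

```text
time: 19.8
ee_pos: [0.5625, -0.1902, 0.1258]
eef_rot: [74.0, 90.0, -20.2]
wrist_force: [-0.0, 0.4, -0.4]
gripper_width: 0.0172
```

```bash
python3 fz.py 6
```

```text
t 20.1 F [ 0.389  0.061 -0.332] +- 0.5307727298529228 T [-0.091 -0.211 -0.012] eff [-36.336  34.281   6.806  -0.197] pos mm [ 562.493 -190.155  125.847] w 17.364038722403667
```

Run:
```python
from h import *
np.set_printoptions(precision=3,suppress=True)
for i in range(5):
    im=robot.capture("wrist");o=robot.observe();print(o["wrist_force"],o["wrist_torque"],o["joint_efforts"][3:],o["joint_velocities"])
cv2.imwrite("pics/w6.png",cv2.resize(im[130:370,180:460,::-1],(700,600)))
```

```text
[-0.011 -0.042 -0.752] [-0.086 -0.212 -0.006] [ 6.791 -0.267 -0.011] [ 0.032 -0.018 -0.017 -0.063 -0.049  0.064]
[1.29  0.473 0.043] [-0.107 -0.31   0.047] [ 6.792 -0.271 -0.011] [-0.035  0.03   0.021 -0.051  0.012 -0.035]
[-0.498 -0.888 -1.102] [-0.043 -0.235 -0.01 ] [ 6.792 -0.276 -0.011] [-0.002 -0.083  0.074 -0.042 -0.007 -0.15 ]
[ 0.797  0.484 -0.077] [-0.118 -0.21  -0.003] [ 6.793 -0.281 -0.011] [-0.014  0.008 -0.04   0.065  0.027  0.046]
[0.847 0.079 0.616] [-0.042 -0.271  0.019] [ 6.793 -0.286 -0.012] [ 0.102 -0.053  0.002 -0.012  0.021 -0.089]
```

View pics/w6.png

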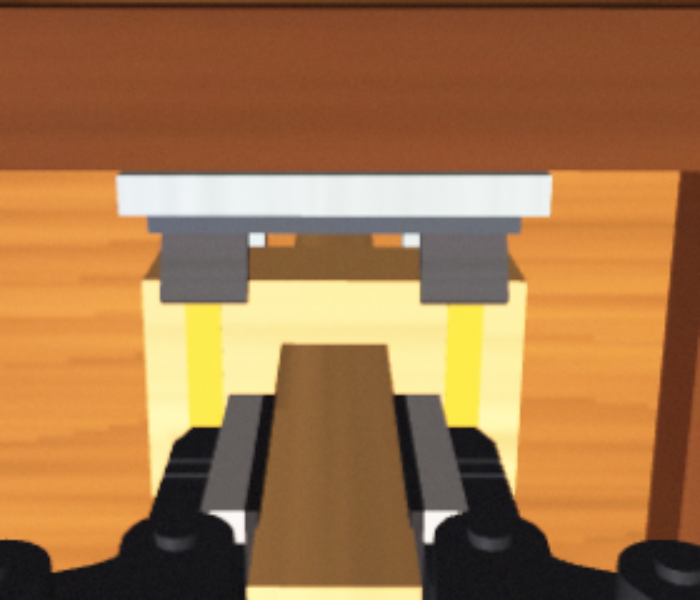

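The fence's leading edge is under the clip mouth (leaf edges at crop row 302, fence edge at 280). It is centred and hasn't swung in the grip. Forces are small, though there is an odd wrist moment of about 0.25 N m, so I'll continue gently.

servo_tool([
  {"x": 0, "y": 0.001, "z": 0, "yaw": 0, "grip": -1},
  {"x": 0, "y": 0.001, "z": 0, "yaw": 0, "grip": -1},
  {"x": 0, "y": 0.001, "z": 0, "yaw": 0, "grip": -1},
  {"x": 0, "y": 0.001, "z": 0, "yaw": 0, "grip": -1},
  {"x": 0, "y": 0, "z": 0, "yaw": 0, "grip": -1},
])

```text
time: 20.98
ee_pos: [0.5664, -0.1905, 0.1257]
eef_rot: [4.1, 90.0, -90.0]
wrist_force: [-0.4, -0.5, 0.1]
gripper_width: 0.0173
```

```bash
python3 fz.py 6
```

```text
t 21.275 F [-0.345  0.028 -0.41 ] +- 0.36785428476825466 T [-0.048  0.054 -0.02 ] eff [-36.818  34.535   6.835   0.064] pos mm [ 566.396 -190.454  125.765] w 17.334300225607205
```

servo_tool([
  {"x": 0, "y": 0.001, "z": 0, "yaw": 0, "grip": -1},
  {"x": 0, "y": 0.001, "z": 0, "yaw": 0, "grip": -1},
  {"x": 0, "y": 0.001, "z": 0, "yaw": 0, "grip": -1},
  {"x": 0, "y": 0.001, "z": 0, "yaw": 0, "grip": -1},
  {"x": 0, "y": 0.001, "z": 0, "yaw": 0, "grip": -1},
  {"x": 0, "y": 0.001, "z": 0, "yaw": 0, "grip": -1},
  {"x": 0, "y": 0, "z": 0, "yaw": 0, "grip": -1},
])

```text
time: 22.15
ee_pos: [0.5718, -0.191, 0.1255]
eef_rot: [-82.8, 89.9, -177.0]
wrist_force: [-4.7, 0.3, -0.2]
gripper_width: 0.0172
```

```bash
python3 fz.py 6
```

```text
t 22.45 F [-4.799  0.178  0.42 ] +- 0.23661230117540755 T [0.129 1.889 0.014] eff [-37.579  36.438   7.065   1.879] pos mm [ 571.785 -190.961  125.461] w 17.258775251834297
```

servo_tool([
  {"x": 0, "y": 0.001, "z": 0, "yaw": 0, "grip": -1},
  {"x": 0, "y": 0.001, "z": 0, "yaw": 0, "grip": -1},
  {"x": 0, "y": 0, "z": 0, "yaw": 0, "grip": -1},
])

```text
time: 22.82
ee_pos: [0.5745, -0.1911, 0.1257]
eef_rot: [44.7, 90.0, -49.5]
wrist_force: [-4.7, -0.7, 0.3]
gripper_width: 0.0172
```

```bash
python3 fz.py 6
```

```text
t 23.125 F [-2.846 -0.582 -0.022] +- 0.4162255503467835 T [-0.134  1.12   0.012] eff [-38.036  35.812   6.841   1.122] pos mm [ 574.429 -191.096  125.785] w 17.495447079456117
```

servo_tool([
  {"x": 0, "y": 0.001, "z": 0, "yaw": 0, "grip": -1},
  {"x": 0, "y": 0.001, "z": 0, "yaw": 0, "grip": -1},
  {"x": 0, "y": 0, "z": 0, "yaw": 0, "grip": -1},
])

```text
time: 23.5
ee_pos: [0.5764, -0.1911, 0.1257]
eef_rot: [56.7, 90.0, -37.5]
wrist_force: [-2.3, 0.5, -1.4]
gripper_width: 0.017
```

```bash
python3 fz.py 6
```

```text
t 23.8 F [-3.158  0.015  0.12 ] +- 0.2094532641549768 T [ 0.07   1.099 -0.025] eff [-38.264  35.765   7.025   1.099] pos mm [ 576.397 -191.119  125.767] w 17.267262810515945
```

servo_tool([
  {"x": 0, "y": 0.001, "z": 0, "yaw": 0, "grip": -1},
  {"x": 0, "y": 0.0005, "z": 0, "yaw": 0, "grip": -1},
  {"x": 0, "y": 0, "z": 0, "yaw": 0, "grip": -1},
])

```text
time: 24.18
ee_pos: [0.5774, -0.1913, 0.1257]
eef_rot: [-86.5, 89.9, 179.3]
wrist_force: [-5.0, 0.4, 1.6]
gripper_width: 0.0175
```

```bash
python3 fz.py 6
```

```text
t 24.475 F [-5.135  1.376  0.915] +- 0.2903683673026695 T [0.334 1.936 0.045] eff [-37.886  36.141   7.145   1.922] pos mm [ 577.389 -191.244  125.733] w 17.40507672455222
```

servo_tool([
  {"x": 0, "y": 0.0005, "z": 0, "yaw": 0, "grip": -1},
  {"x": 0, "y": 0.0003, "z": 0, "yaw": 0, "grip": -1},
  {"x": 0, "y": 0, "z": 0, "yaw": 0, "grip": -1},
])

```text
time: 24.85
ee_pos: [0.5775, -0.1913, 0.1258]
eef_rot: [-87.5, 89.8, 178.4]
wrist_force: [-8.4, 2.1, 2.4]
gripper_width: 0.0171
```

```bash
python3 fz.py 6
```

```text
t 25.15 F [-7.92   1.584  2.468] +- 0.3976137064754907 T [0.612 2.862 0.096] eff [-37.217  36.5     7.203   2.873] pos mm [ 577.542 -191.287  125.78 ] w 17.224911648311277
```

servo_tool([
  {"x": -0.0007, "y": 0, "z": 0, "yaw": 0, "grip": -1},
  {"x": 0, "y": 0.0004, "z": 0, "yaw": 0, "grip": -1},
  {"x": 0, "y": 0.0004, "z": 0, "yaw": 0, "grip": -1},
  {"x": 0, "y": 0, "z": 0, "yaw": 0, "grip": -1},
])

```text
time: 25.65
ee_pos: [0.5777, -0.1913, 0.1259]
eef_rot: [-90.2, 89.7, 175.6]
wrist_force: [-8.9, 0.5, 1.5]
gripper_width: 0.0177
```

```bash
python3 fz.py 6
python3 - <<'E'
from h import *
im=robot.capture("wrist");cv2.imwrite("pics/w7.png",cv2.resize(im[130:370,180:460,::-1],(700,600)))
E
```

```text
t 25.95 F [-9.626  2.051  1.494] +- 0.42876790086319905 T [0.59  3.414 0.131] eff [-37.945  37.704   7.438   3.411] pos mm [ 577.652 -191.306  125.832] w 17.270549150182326
```

View pics/w7.png

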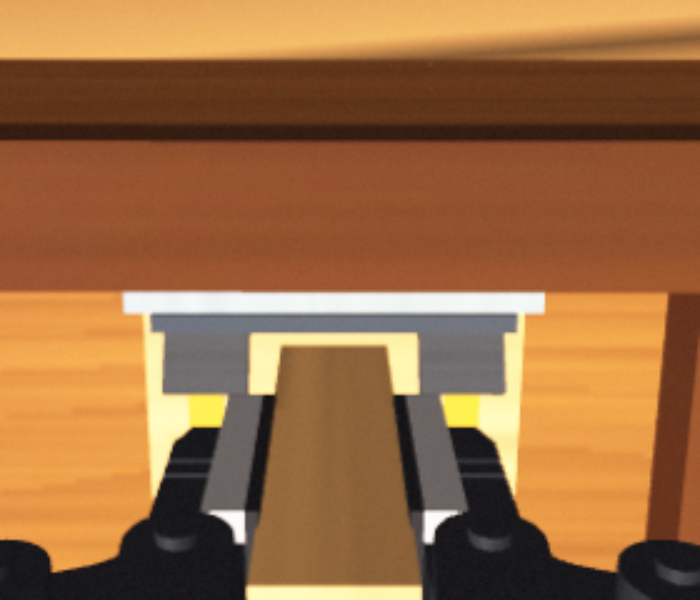

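The fence is fully under both leaves and against the stop bar (rows 292 to 312), centred. The push has risen to about 10 N with the fence barely moving, so it is on the hard stop. I'll ease the push, open the jaws part-way because the opening is narrow, and rise straight up.

servo_tool([
  {"x": 0, "y": -0.0006, "z": 0, "yaw": 0, "grip": -1},
  {"x": 0, "y": -0.0006, "z": 0, "yaw": 0, "grip": -1},
  {"x": 0, "y": 0, "z": 0, "yaw": 0, "grip": -1},
])

```text
time: 26.38
ee_pos: [0.5774, -0.1913, 0.1258]
eef_rot: [-91.2, 89.9, 174.6]
wrist_force: [-4.9, 0.4, -0.7]
gripper_width: 0.0173
```

```bash
python3 fz.py 4
```

```text
t 26.575 F [-5.282  0.443 -1.061] +- 0.42520569479085335 T [0.141 2.023 0.089] eff [-39.136  37.335   7.344   2.028] pos mm [ 577.467 -191.262  125.796] w 17.225162829819197
```

servo_tool([
  {"x": 0, "y": 0, "z": 0, "yaw": 0, "grip": -0.45},
  {"x": 0, "y": 0, "z": 0, "yaw": 0, "grip": -0.35},
  {"x": 0, "y": 0, "z": 0, "yaw": 0, "grip": -0.3},
  {"x": 0, "y": 0, "z": 0, "yaw": 0, "grip": -0.3},
  {"x": 0, "y": 0, "z": 0, "yaw": 0, "grip": -0.3},
])

```text
time: 27.2
ee_pos: [0.5783, -0.1913, 0.1265]
eef_rot: [69.7, 90.0, -24.5]
wrist_force: [0.0, 0.6, -0.7]
gripper_width: 0.0301
```

```bash
python3 fz.py 4
python3 - <<'E'
from h import *
im=robot.capture("wrist");cv2.imwrite("pics/w8.png",cv2.resize(im[130:370,180:460,::-1],(700,600)))
E
```

```text
t 27.4 F [ 0.024 -0.025  0.023] +- 0.7000501453853515 T [-0.001 -0.01  -0.001] eff [-38.345  34.429   6.869   0.002] pos mm [ 578.243 -191.309  126.459] w 29.827797260898652
```

View pics/w8.png

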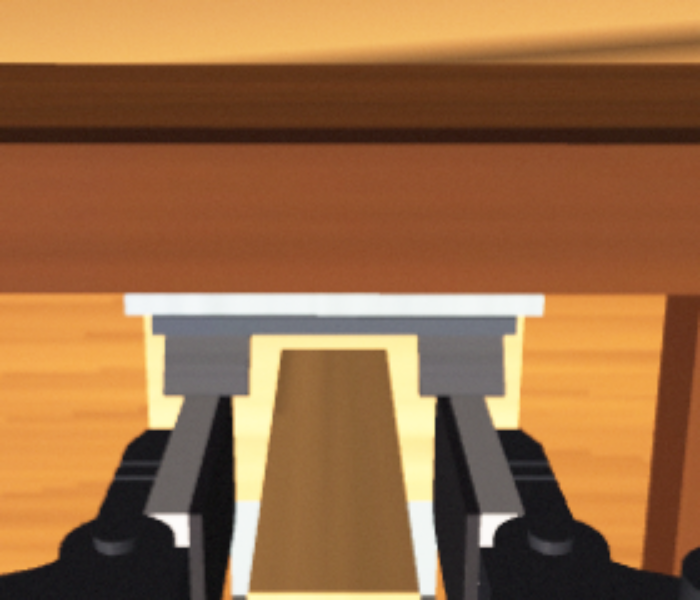

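The jaws are clear on both sides and all forces read zero. The gauge hangs upright, still home under the clip. Rising straight up.

servo_tool([
  {"x": -0.005, "y": 0, "z": 0, "yaw": 0, "grip": -0.3},
  {"x": -0.015, "y": 0, "z": 0, "yaw": 0, "grip": -0.3},
  {"x": -0.02, "y": 0, "z": 0, "yaw": 0, "grip": -0.3},
  {"x": -0.03, "y": 0, "z": 0, "yaw": 0, "grip": -0.3},
  {"x": -0.03, "y": 0, "z": 0, "yaw": 0, "grip": -0.3},
  {"x": -0.03, "y": 0, "z": 0, "yaw": 0, "grip": -0.3},
  {"x": -0.02, "y": 0, "z": 0, "yaw": 0, "grip": -0.3},
  {"x": 0, "y": 0, "z": 0, "yaw": 0, "grip": -0.3},
  {"x": 0, "y": 0, "z": 0, "yaw": 0, "grip": -0.3},
])

```text
time: 28.58
ee_pos: [0.5781, -0.1911, 0.276]
eef_rot: [-126.7, 90.0, 139.1]
wrist_force: [-0.0, -0.1, -0.4]
gripper_width: 0.0299
```

```bash
python3 fz.py 2;python3 m1.py w9 gauge gauge_grip=0.165 home=0.083
python3 - <<'E'
import cv2
im=cv2.imread("pics/w9.png");cv2.imwrite("pics/w9c.png",im)
E
```

```text
t 28.675 F [ 0.193 -0.065  0.11 ] +- 0.31828538816280005 T [-0.011  0.006  0.025] eff [-38.957  35.073   6.977  -0.007] pos mm [ 577.919 -191.132  275.37 ] w 29.895460660557653
28.675 [ 0.5779 -0.1912  0.2753] [-92.7251  89.8969 173.0808] [-0.2584  0.365  -0.2088] 0.029680642223714117
[[ 0.9973 -0.0731 -0.0018]
 [-0.0731 -0.9973 -0.0001]]
gauge_grip [314.8 225.8] 0.58 [ 0.5811 -0.1925  0.165 ]
   dy,dz tool: 0.003488863017463483 0.0011392783443954686
home [311.2 193.4] 0.19 [ 0.5865 -0.1903  0.083 ]
   dy,dz tool: 0.008897265007499638 -0.001463123257904739
mask 0.93 [271.4, 188.2, 359.1, 250.3]
```

View pics/w9c.png

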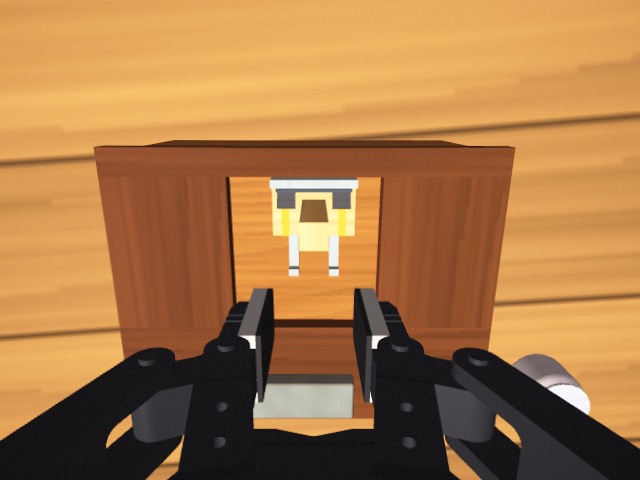

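The gauge hangs on both prongs with its fence against the stop. The stop bar is at row 185, the fence spans rows 190 to 236, the prong tips are at row 275, and the stone hasn't moved. Handing in.

```bash
python3 -c "
from rig import robot
print(robot.hand_in())"
```

```text
the job is handed in; nothing more can be done
None
```

The gauge is hanging on the hook, with its fence under the clip and home against the back stop. I let go of it and handed the job in; the robot's clock read about 29 s of the 61 s allowed.

- **Finding the hook:** I lowered the gauge in 1 mm steps and felt contact at TCP z ≈ 0.1267 m, which puts the fence's underside about 53 mm above the gauge's lower end. The camera estimate had been 46 to 51 mm, so the two disagreed by a few mm and I went by feel.
- **Sliding home:** The gauge travelled about 25 mm and took 3 to 5 N under the clip. At the stop the push rose to about 10 N with the fence hardly moving.
- **Prong load:** My estimate of how far the prongs were pressed peaked at about 2.5 mm. That comes from averaged wrist force; the prong joint itself was not read.
- **Last checks:** After release the forces read zero. The final picture shows the fence against the stop, the beam between the prongs, the stone unmoved and the gripper clear. I did not re-check the other bystanders after the move.
- **Disagreements:**
    - A wrist moment of about 0.25 N m appeared early in the slide, was gone by the next check, and was never explained.
    - In the last view the network's "home" point was about 8 mm off my estimate, but with low confidence (0.19), so I did not use it.
    - The first move call was refused for incomplete rows. It moved nothing.

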